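# Rock the ball-sorting gate over to the empty chute

### The arm

A 6-joint arm with a two-finger parallel gripper is mounted at the origin on the work surface. World frame = base frame: x ahead of the robot, y to its left, z up, the work surface at z = 0. Lengths are in m, angles in degrees, forces in N, time in s.
With the tool pointing down it reaches from about 0.35 to 0.875 m from the base axis. Payload 4.2 kg.
Tool frame: the origin (TCP) lies midway between the tips of the shut fingers; the grasp point (between the pads) lies 19 mm behind it; z points along the fingers, y is the line along which they close (so a half turn about z gives the same grasp; the last joint's range is limited). The gripper opens to 87 mm and grips with 3 to 60 N. Pads are 19 mm wide; open, the fingers measure 117 mm over their backs; the gripper's body (75 mm by 190 mm) begins 51 mm behind the grasp point.
Start: joints at [88.556, 22.042, 0.453, 0, -68.411, -14.817], TCP at [0.175, 0.6, 0.223] pointing down, gripper open.
Joint ranges: [-179.83, 179.83], [-69.29, 118.12], [-61.27, 80.66], [-181.25, 117.63], [-171.15, -9.14], [-177.46, 177.46]. Speed limits (degrees/s): [159.86, 159.86, 180, 180, 180, 180].

### API

Orientations are given as [roll, pitch, yaw] about the fixed x, y, z axes, in that order (R = Rz(yaw) Ry(pitch) Rx(roll)).
In Python, from workcell import env gives the robot as it stands. The module is installed in compiled form; this text tells all that it offers. Calls block until the motion is done:
- env.goto(position, orientation): joint-space move of the TCP to a pose.
- env.move_straight(position, rotation=None, rate=0.15, force_limit=None): straight line of the TCP; rotation=None keeps the orientation; rate is the mean speed in m/s. With force_limit (N) it stops when the force on the tool has changed by that much, and returns True; else False.
- env.set_joints(angles): joint-space move.
- env.gripper_to(opening, grasp_force=None): opening from 0.0 (shut) to 1.0 (fully open); grasp_force is the grip in N (None keeps the last); returns when the fingers have stopped.
- env.dwell(seconds).
- env.inverse_kinematics(position, orientation): joint angles nearest the present ones, or None.
- env.read_state(): the state.
- env.grab_frame(name): name is "side" or "top"; returns a dict with "image" (420x560x3 uint8, blue, green, red), "fx", "fy", "cx", "cy" (pixels), "D" ([k1, k2, p1, p2, k3] as OpenCV has them; the pictures are not rectified), "position" and "orientation" of the camera in the world. Camera axes: x right, y up, looking along -z (the intrinsics and any distortion apply to the point x, -y, -z); pixel columns grow to the right and rows downward; lengths in m; the calibration is good to about 2 mm. A picture is of the moment at which its call begins. There is no depth.
A pose or a line that the arm cannot do raises env.Unreachable and nothing moves.
- env.close_job(): hands the job in; it is judged then, once.
Trained networks look in a picture, given as the dict that the camera call returned (one of the last four; its "shot" number tells which), for a name from the list of things; names that differ only in an ending like _2 or _b are one class to them, and where a whole thing is asked for, a point or a joint stands for the part that bears it (a point fixed in the world has none). Each returns a list of dicts, best first, with "score" (0 to 1); they miss things now and then, are a little off and sometimes report something else, mostly with a low value. They report only what shows in the picture. A call takes as long as a camera call. They do not tell look-alikes from the thing itself.
- env.search_frame(picture, thing): "xyz" ([x, y, z] in m, in world coordinates, good to about 4 mm: the middle of the surface that is visible of it).
- env.trace(picture, thing): "mask" (420x560 bool, what is visible of it).
The state is a dict: "clock": time; "joint_positions": joint angles; "qvel": joint speeds; "joint_torque": joint torques, N m; "position": TCP position; "tool_rot": TCP orientation; "force": force on the tool from outside, world axes, zero at the start; "wrist_torque": the same for the moment, N m; "opening": opening from 0.0 (shut) to 1.0 (fully open); "finger_force": force on a finger pad.
Only numpy, scipy, OpenCV 4.12 (cv2) and the standard library are available. Lean on these libraries where they do the work, as an engineer would, in place of code of your own. Each camera call takes 0.05 s, during which the arm holds its last target. There are 200 camera calls.

### The job

On the sorting stand the left chute is full, and three more orange balls are backed up on the white seesaw gate. Without gripping anything, first push the blue tub fully home under the end of the right chute; then press the raised red tab down until the gate is rocked fully over to the right, and leave it so, so that all three waiting balls roll by themselves into the tub and lie still there. Do not touch or lift the balls, keep the two in the full chute where they are, and leave the bottle, jar and cup standing undisturbed.

Things in the scene. Friction and masses are not known exactly. Their poses are not given: they have to be found in the camera images.
- station: Grey and aluminium ball sorting stand, fixed to the counter. Origin on the counter, straight below the middle of the gate's pivot; x points away from the robot, y to the left, z up. Offsets called 'of the station' are in this frame, mm as (x, y, z). Base plates 6 thick: x -60 to 120, y -100 to 160, and under the tub x -140 to 100, y -310 to -100. The white seesaw gate lies along y.
- pivot (a point): Middle of the gate's pivot pin (along the station's x), at (0, 0, 135) of the station. Brackets 26 wide stand at x -37 to -31 and 31 to 37, up to height 142. Over the far wall of the gate's middle ends an empty grey inlet spout, x 27 to 108, 46 wide, up to height 200.
- chute_end (a point): Middle of the floor at the lower, open end of the empty right chute, at (0, -184, 102) of the station. The chute is 50 wide in x with walls 22 high and rises from here to y -81, height 121, at the gate's right end. Its twin on the left, y 81 to about 149, is closed by an end wall: the full chute.
- gate (a joint): Tilt of the white seesaw gate, rad: -0.15 left end fully down (as it starts), +0.15 right end fully down on its stop. The gate is a trough 160 long and 46 wide with walls 26 high. It stays where it is left (pivot friction 0.09 N m); about 2 to 4 N on a red tab rocks it, then it meets a hard stop.
- tab_right (a point): Middle of the top face of the red pressing tab on the right half of the gate, on the robot's side of the trough. Tab 46 (x) x 43 (y), at (-75, -55, 7) from the pivot in the gate's own tilting frame: height about 150 at tilt -0.15, 134 at +0.15. It turns with the gate; nothing stands below it above the base plate.
- tab_left (a point): The same red tab on the left half of the gate, at (-75, +55, 7) from the pivot.
- tub (a joint): How far the blue tub has been pushed in along the station's +x on its guide, m: 0 pulled out towards the robot, 0.060 fully home against its stop under the end of the empty chute. It starts between 0 and 0.030 and stays where left; slides with about 1.5 N of friction.
- tub_front (a point): Middle of the outer face of the tub's front wall (the side towards the robot), 45 above the tub's underside, 53 above the counter. The wall is 120 wide and 65 high (rim 73 above the counter, with a lip standing 5 out at the very top), upright, facing the station's -x.
- tub_in (a point): Centre of the tub's inner floor, 13 above the counter. Tub 130 (x) x 120 (y) x 65 outside, walls 5, open on top. Its middle is at y -225 of the station; x -60 + joint value (0 when home). Guide rails 20 high stand along both its sides.
- ball1: Waiting orange plastic ball, 32 in diameter, 18 g; origin at its centre. Starts on the gate at about (0, 5, 154) of the station; rolls off by itself once the gate is rocked over, and reaches the tub within about 2 s.
- ball2: Waiting orange plastic ball, 32 in diameter, 18 g; origin at its centre. Starts on the gate at about (0, 37, 150) of the station; rolls off by itself once the gate is rocked over, and reaches the tub within about 2 s.
- ball3: Waiting orange plastic ball, 32 in diameter, 18 g; origin at its centre. Starts on the gate at about (0, 69, 145) of the station; rolls off by itself once the gate is rocked over, and reaches the tub within about 2 s.
- full1: Orange ball like the others, 32 in diameter, already lying in the full left chute at about (0, 101, 138) of the station; origin at its centre. It stays there.
- full2: Orange ball like the others, 32 in diameter, already lying in the full left chute at about (0, 133, 136) of the station; origin at its centre. It stays there.
- bottle: Amber bottle with a black cap, 60 in diameter, 150 high. Stands loose on the counter left of the station or at its front left; bystander. Origin at the centre of its underside, z up.
- jar: Glass jar with a red lid, 64 in diameter, 80 high. Stands loose on the counter left of the station or at its front left; bystander. Origin at the centre of its underside, z up.
- cup: White plastic cup, 72 in diameter, 85 high. Stands loose on the counter left of the station or at its front left; bystander. Origin at the centre of its underside, z up.
Mind the look-alikes: they are no part of the job. What is shaped like the ball1 but brown is not meant.

How it is judged:
By the outcome, as a careful person would: the job done as asked, in the order asked, and still so for the second after the job is handed in, with the robot touching nothing.
It also fails if it takes over 43 s, if anything falls off the work surface, if the arm or the gripper's body presses on something with over 40 N, if the wrist force passes 120 N, or if a joint passes its speed limit or range.

## Working session

There is one attempt and no reset: what is moved stays moved. The work goes in short steps, each a Python script; the robot and the scene stay as the last script left them, time stands still between calls to the robot, and variables do not carry over. Pictures are saved under pics/ and viewed, at most 10 in all, crops included, and the job is handed in when it is done.

```bash
mkdir -p pics
python3 - <<'E'
from workcell import env
import cv2,numpy as np
s=env.read_state();print(s['clock'],s['position'],s['tool_rot'])
for n in('side','top'):
    f=env.grab_frame(n);cv2.imwrite(f'pics/{n}0.png',f['image']);print(n,f['position'],f['orientation'],f['fx'],f['cx'],f['cy'],f['D'])
    for t in('tab_right','tab_left','tub_front','tub_in','gate','station','pivot','chute_end','ball1','bottle','jar','cup'):
        try:
            r=env.search_frame(f,t);print(t,[(np.round(q['xyz'],3).tolist(),round(q['score'],2)) for q in r[:6]])
        except Exception as e: print(t,e)
E
```

```text
0.0 [0.17482705 0.59941319 0.2214526 ] [ 1.79873495e+02 -6.31301507e-03 -1.62732306e+01]
side [-0.00881667 -0.51762348  0.66791335] [ 5.84605164e+01  9.28509780e-03 -4.50434309e+01] 497.92287249953057 279.217606118123 205.38938399338355 [-0.12937823  0.          0.          0.          0.        ]
tab_right [([0.694, 0.066, 0.149], 0.6)]
tab_left [([0.696, 0.072, 0.147], 0.71), ([0.717, 0.093, 0.165], 0.45)]
tub_front [([0.665, -0.128, 0.039], 0.58), ([0.716, 0.094, 0.163], 0.31)]
tub_in [([0.669, -0.124, 0.042], 0.64), ([0.693, 0.073, 0.147], 0.38)]
gate [([0.699, 0.07, 0.152], 0.95)]
station [([0.693, -0.028, 0.027], 0.84), ([0.694, 0.069, 0.15], 0.55)]
pivot [([0.693, -0.03, 0.028], 0.68)]
chute_end [([0.694, -0.032, 0.028], 0.93)]
ball1 [([0.566, 0.118, 0.021], 0.69), ([0.519, 0.038, 0.022], 0.51), ([0.711, 0.132, 0.16], 0.47), ([0.717, 0.09, 0.166], 0.44)]
bottle [([0.571, 0.23, 0.075], 0.92)]
jar [([0.569, 0.332, 0.057], 0.58)]
cup [([0.7, 0.324, 0.069], 0.74)]
top [0.59202448 0.10708107 0.9648056 ] [  3.16144416  -0.25525575 -88.34219196] 506.71253479028564 280.93546382899336 201.25305824279036 [-0.17955784  0.          0.          0.          0.        ]
tab_right [([0.69, 0.072, 0.148], 0.74)]
tab_left [([0.692, 0.07, 0.145], 0.72)]
tub_front [([0.66, -0.134, 0.009], 0.72)]
tub_in [([0.66, -0.135, 0.014], 0.88)]
gate [([0.69, 0.076, 0.145], 0.58)]
station [([0.705, 0.006, 0.014], 0.62), ([0.692, 0.069, 0.143], 0.38)]
pivot [([0.708, -0.002, 0.014], 0.92)]
chute_end [([0.707, 0.0, 0.012], 0.75)]
ball1 [([0.717, 0.136, 0.16], 0.86), ([0.719, 0.11, 0.163], 0.84), ([0.57, 0.126, 0.028], 0.75), ([0.719, 0.168, 0.154], 0.59), ([0.703, 0.0, 0.012], 0.21)]
bottle [([0.587, 0.239, 0.105], 0.76), ([0.69, 0.073, 0.144], 0.44)]
jar [([0.586, 0.344, 0.081], 0.88)]
cup [([0.701, 0.358, 0.043], 0.97), ([0.709, 0.002, 0.017], 0.74)]
```

View pics/top0.png

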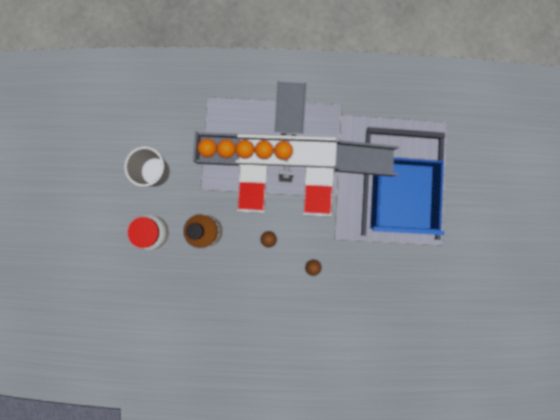

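View pics/side0.png

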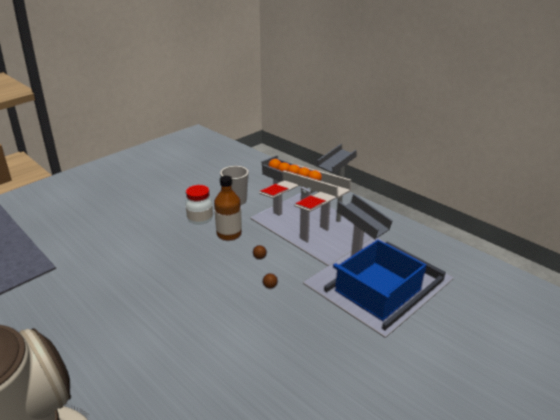

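```bash
cat > h.py <<'E'
from workcell import env
import cv2,numpy as np
from scipy.spatial.transform import Rotation as R
from scipy.optimize import least_squares
def proj(f,P):
    C=R.from_euler('xyz',f['orientation'],degrees=True).as_matrix()
    q=(np.atleast_2d(P)-f['position'])@C*[1,-1,-1]
    K=np.array([[f['fx'],0,f['cx']],[0,f['fy'],f['cy']],[0,0,1.]])
    return cv2.projectPoints(q,np.zeros(3),np.zeros(3),K,np.array(f['D'],float))[0][:,0]
def gp(p,t): # gate frame -> station
    return R.from_rotvec([t,0,0]).apply(p)+[0,0,.135]
def st(s,P): return R.from_euler('z',s[2]).apply(np.atleast_2d(P))+[s[0],s[1],0]
def blobs(f,lo,hi,amin):
    m=cv2.inRange(cv2.cvtColor(f['image'],cv2.COLOR_BGR2HSV),lo,hi)
    n,_,stt,c=cv2.connectedComponentsWithStats(m)
    return [(c[i],stt[i]) for i in range(1,n) if stt[i][4]>=amin]
E
python3 - <<'E'
from h import *
F=[env.grab_frame('side'),env.grab_frame('top')]
tabs=np.array([gp([-.075,-.055,.007],-.15),gp([-.075,.055,.007],-.15)])
obs=[]
for f in F:
    b=[c for c,s in blobs(f,(0,200,120),(4,255,255),60)]
    pr=proj(f,st([.715,.105,-.03],tabs))
    o=np.array([min(b,key=lambda c:np.hypot(*(c-p))) for p in pr]);obs.append(o)
    print(np.round(b),np.round(pr))
# chute-end corners etc. checked by residual
r=lambda s:np.concatenate([(proj(f,st(s,tabs))-o).ravel() for f,o in zip(F,obs)])
s=least_squares(r,[.715,.105,-.03]).x
print('station',s,np.degrees(s[2]),'res',r(s).round(1))
np.save('s.npy',s)
vis=F[1]['image'].copy()
pts=[[0,.005,.154],[0,.069,.145],[0,.133,.136],[.12,.16,.006],[-.14,-.31,.006],[.1,-.31,.006],[0,-.184,.102]]
# tub joint: rim front corners via blue mask extent
m=env.trace(F[1],'tub_in')
print(np.round(proj(F[1],st(s,pts))))
hsv=cv2.cvtColor(vis,cv2.COLOR_BGR2HSV);bl=cv2.inRange(hsv,(105,150,60),(125,255,255))
ys,xs=np.nonzero(bl);print('blue',xs.min(),xs.max(),ys.min(),ys.max())
for j in(0,.015,.03):print(j,np.round(proj(F[1],st(s,[[-.13+j,-.285,.073],[-.13+j,-.165,.073]])),1))
for p in proj(F[1],st(s,pts)):cv2.circle(vis,(int(p[0]),int(p[1])),2,(0,255,0),-1)
cv2.imwrite('pics/v1.png',cv2.resize(vis[80:280,120:460],None,fx=2,fy=2))
E
```

```text
[[274. 189.]
 [197. 191.]
 [310. 202.]] [[305. 201.]
 [269. 188.]]
[[251. 195.]
 [317. 198.]
 [142. 232.]] [[312. 201.]
 [246. 198.]]
station [ 0.71991836  0.09771534 -0.02420658] -1.3869350897245278 res [ 0.  -0.6 -0.4 -0.4  0.8  0.2 -0.3 -0.1]
[[284. 150.]
 [245. 149.]
 [206. 148.]
 [206.  97.]
 [442. 244.]
 [446. 121.]
 [392. 161.]]
blue 371 442 159 234
0 [[440.9 238.4]
 [375.2 235.3]]
0.015 [[441.2 230. ]
 [375.6 226.8]]
0.03 [[441.6 221.7]
 [376.  218.4]]
```

View pics/v1.png

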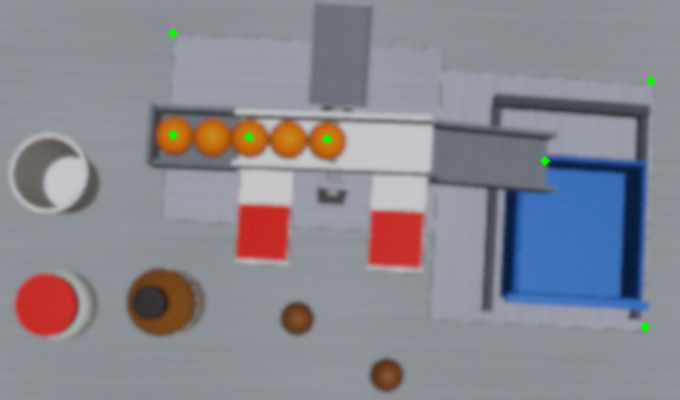

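Run:
```python
from h import *
s=np.load('s.npy');yaw=np.degrees(s[2]);W=lambda *p:st(s,p)[0]
env.gripper_to(0.0)
o=[180,-20,yaw]
env.goto([.38,.25,.33],[180,0,30]);env.goto(W(-.20,-.225,.20),o)
env.move_straight(W(-.18,-.225,.05),rate=.15)
h=env.move_straight(W(-.035,-.225,.05),rate=.05,force_limit=8)
q=env.read_state();p=q['position'];print(h,q['clock'],R.from_euler('z',-s[2]).apply(p-[s[0],s[1],0]),q['force'])
f=env.grab_frame('top');cv2.imwrite('pics/t2.png',cv2.resize(f['image'][80:280,240:500],None,fx=3,fy=3))
```

```text
Traceback (most recent call last):
workcell.Unreachable: the arm cannot follow that straight line within its joint ranges
```

Run:
```python
from h import *
s=np.load('s.npy');yaw=np.degrees(s[2]);W=lambda *p:st(s,p)[0]
q=env.read_state();print(q['clock'],q['position'],np.round(q['joint_positions'],1))
for pitch in(-20,-10,0,10):
  for x,z in((-.18,.05),(-.04,.05),(-.18,.2)):
    r=env.inverse_kinematics(W(x,-.225,z),[180,pitch,yaw]);print(pitch,x,z,W(x,-.225,z).round(3),None if r is None else np.round(r,1))
```

```text
6.0583 [ 0.5152758  -0.12165659  0.20053965] [  5.7   4.7 -30.8   4.2 -34.7  80. ]
-20 -0.18 0.05 [ 0.535 -0.123  0.05 ] None
-20 -0.04 0.05 [ 0.674 -0.126  0.05 ] [  3.6  29.6 -20.4   4.9 -20.2  80.7]
-20 -0.18 0.2 [ 0.535 -0.123  0.2  ] [  5.3   6.7 -28.5   4.  -35.1  80.5]
-10 -0.18 0.05 [ 0.535 -0.123  0.05 ] [  4.6  21.9 -31.    2.3 -27.1  82.1]
-10 -0.04 0.05 [ 0.674 -0.126  0.05 ] [  3.2  32.4 -10.7   1.3 -36.9  84.4]
-10 -0.18 0.2 [ 0.535 -0.123  0.2  ] [  4.6  10.8 -20.1   1.4 -49.1  83.2]
0 -0.18 0.05 [ 0.535 -0.123  0.05 ] [  4.   25.5 -22.6   0.  -41.9  84.6]
0 -0.04 0.05 [ 0.674 -0.126  0.05 ] [  2.9  36.3  -1.6   0.  -52.1  85.7]
0 -0.18 0.2 [ 0.535 -0.123  0.2  ] [  4.   15.6 -12.4   0.  -62.   84.6]
10 -0.18 0.05 [ 0.535 -0.123  0.05 ] [  3.5  29.9 -14.8  -1.  -55.3  85.8]
10 -0.04 0.05 [ 0.674 -0.126  0.05 ] [  2.5  41.    7.5  -0.7 -66.4  86.4]
10 -0.18 0.2 [ 0.535 -0.123  0.2  ] [  3.5  20.8  -5.1  -0.9 -74.   85.4]
```

Run:
```python
from h import *
s=np.load('s.npy');yaw=np.degrees(s[2]);W=lambda *p:st(s,p)[0]
o=[180,-9,yaw]
env.move_straight(W(-.18,-.225,.05),rotation=o,rate=.15)
h=env.move_straight(W(-.035,-.225,.05),rate=.05,force_limit=8)
q=env.read_state();p=q['position'];print(h,q['clock'],R.from_euler('z',-s[2]).apply(p-[s[0],s[1],0]),q['force'])
f=env.grab_frame('top');cv2.imwrite('pics/t2.png',cv2.resize(f['image'][80:280,240:500],None,fx=3,fy=3))
print(proj(f,st(s,[[-.07,-.285,.073],[-.07,-.165,.073]]))*3-[720,240])
```

```text
True 9.1167 [-0.07722404 -0.22535215  0.04874168] [-0.81626761  0.22397231  0.62256742]
[[606.49035534 375.08369248]
 [410.24876148 364.42709656]]
```

View pics/t2.png

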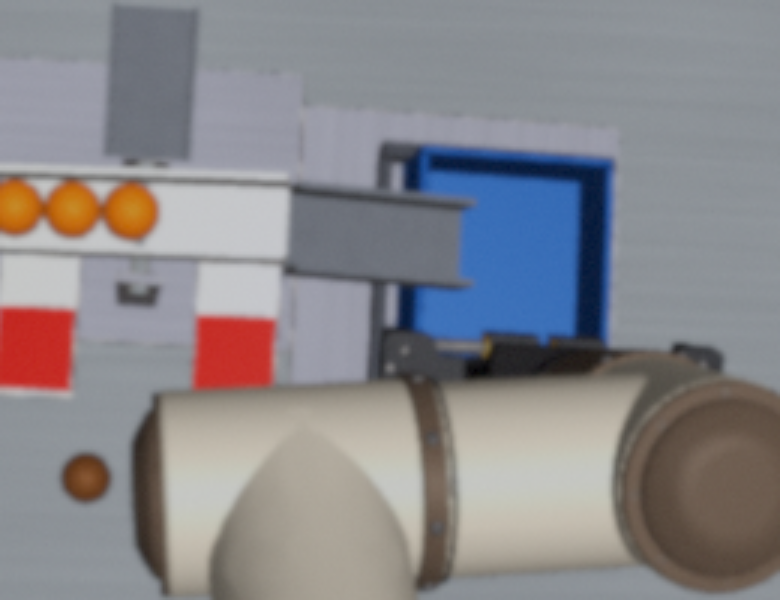

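Run:
```python
from h import *
s=np.load('s.npy');yaw=np.degrees(s[2]);W=lambda *p:st(s,p)[0]
S=lambda:R.from_euler('z',-s[2]).apply(env.read_state()['position']-[s[0],s[1],0]).round(4)
h=env.move_straight(W(-.045,-.225,.05),rate=.03,force_limit=15)
print(h,S(),env.read_state()['force'])
env.move_straight(W(-.13,-.225,.05),rate=.15)
env.move_straight(W(-.16,-.225,.20),rate=.2)
env.goto(W(-.08,-.057,.20),[180,0,yaw])
f=env.grab_frame('top');ys,xs=np.nonzero(cv2.inRange(cv2.cvtColor(f['image'],cv2.COLOR_BGR2HSV),(105,150,60),(125,255,255)))
print('blue',xs.min(),xs.max(),ys.min(),ys.max(),'expect',proj(f,st(s,[[-.07,-.285,.073],[.065,-.285,.073]])))
h=env.move_straight(W(-.08,-.057,.158),rate=.1,force_limit=10);print(h,S())
h=env.move_straight(W(-.08,-.057,.122),rate=.03,force_limit=15)
q=env.read_state();print(h,S(),q['force'],q['clock'])
f=env.grab_frame('side');cv2.imwrite('pics/s3.png',cv2.resize(f['image'][130:330,220:480],None,fx=3,fy=3))
```

```text
True [-0.0773 -0.2255  0.0473] [-0.5715095   0.03382238 -0.21711872]
blue 382 444 129 206 expect [[442.16345178 205.02789749]
 [444.07792833 131.07706473]]
False [-0.0797 -0.0575  0.1585]
True [-0.0796 -0.0576  0.1345] [-1.9219563   0.45743442  5.62461728] 13.25
```

View pics/s3.png

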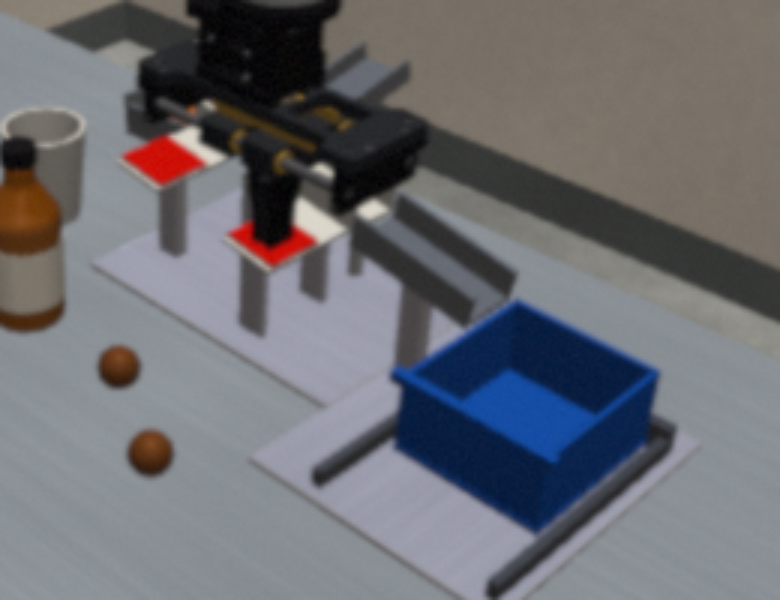

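The tub is home, with its rim at the expected rows. The right tab is down at about 134 mm, on its stop. I'll confirm with a firmer press, then let the balls roll.

Run:
```python
from h import *
s=np.load('s.npy');yaw=np.degrees(s[2]);W=lambda *p:st(s,p)[0]
S=lambda:R.from_euler('z',-s[2]).apply(env.read_state()['position']-[s[0],s[1],0]).round(4)
h=env.move_straight(W(-.08,-.057,.122),rate=.02,force_limit=12);print(h,S(),env.read_state()['force'])
env.dwell(1.5)
env.move_straight(W(-.08,-.057,.24),rate=.1)
env.goto(W(-.32,-.06,.30),[180,0,yaw])
env.dwell(1.5)
f=env.grab_frame('side');g=env.grab_frame('top')
cv2.imwrite('pics/s4.png',cv2.resize(f['image'][130:330,180:480],None,fx=2.6,fy=2.6))
cv2.imwrite('pics/t4.png',cv2.resize(g['image'][80:280,120:460],None,fx=2.3,fy=2.3))
for t in(-.15,.15): print(t,proj(f,st(s,[gp([-.075,y,.007],t) for y in(-.055,.055)])).round(1).tolist())
print([c.round(1).tolist() for c,_ in blobs(f,(0,200,120),(4,255,255),60)],env.read_state()['clock'])
```

```text
True [-0.0796 -0.0577  0.1346] [-1.20611643  0.86699575  4.76685095]
-0.15 [[310.0, 201.1], [273.2, 188.9]]
0.15 [[310.5, 208.4], [273.8, 182.6]]
[[274.0, 182.9], [197.2, 190.9], [310.3, 208.9]] 18.875
```

View pics/s4.png

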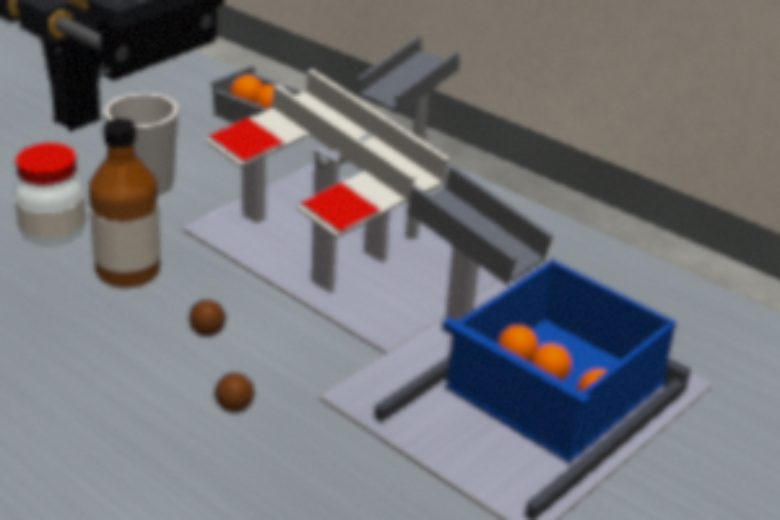

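View pics/t4.png

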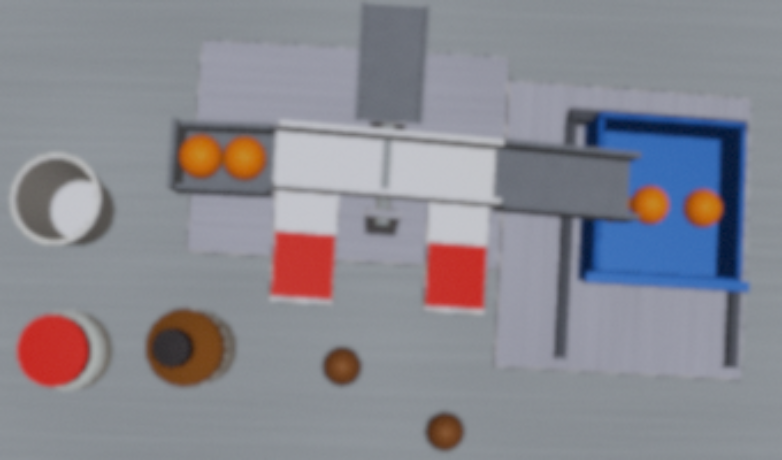

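All three balls are in the tub (side view at about (517,340), (551,360) and (595,380)). The two in the full chute are still there, and the gate is fully over to the right. I'll check that the balls lie still, then hand in.

Run:
```python
from h import *
def b():
    f=env.grab_frame('side');return [(c.round(1).tolist(),int(t[4])) for c,t in blobs(f,(6,200,150),(16,255,255),15) if c[0]>330]
for i in range(6):
    a=b();env.dwell(1.5);c=b();print(a,c)
    if len(a)==len(c) and np.abs(np.array([x[0] for x in a])-[x[0] for x in c]).max()<.3:break
print(env.read_state()['clock'],env.close_job())
```

```text
[([385.5, 264.0], 196), ([406.6, 274.7], 16)] [([385.5, 264.0], 198), ([406.6, 274.7], 16)]
the job is handed in; nothing more can be done
20.475 None
```

The job is done and handed in at 20.5 s: the tub is fully home, the gate is rocked fully right, all three waiting balls lie still in the tub, the two in the full chute have stayed put, and the bottle, jar and cup still stand undisturbed.

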